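# Hold a printing block flush on the sloped easel board

## Robot

A 7-joint arm with a two-finger parallel gripper is mounted at the origin on the work surface. World frame = base frame: x ahead of the robot, y to its left, z up, the work surface at z = 0. Lengths are in m, angles in rad, forces in N, time in s.
With the tool pointing down it reaches from about 0.35 to 0.775 m from the base axis. Payload 3.1 kg.
Tool frame: the origin (TCP) lies between the finger pads; the fingertips stand 11 mm ahead of it and the grasp point (between the pads) lies 8 mm behind it; z points along the fingers, y is the line along which they close (so a half turn about z gives the same grasp; the last joint's range is limited). The gripper opens to 85 mm and grips with 20 to 120 N. Pads are 22 mm wide; open, the fingers measure 114 mm over their backs; the gripper's body (76 mm by 85 mm) begins 54 mm behind the grasp point. The pads swing forward as they close: fully open they stand 13 mm farther back than shut.
Start: joints at [-1.384, 0.311, 0.014, 1.512, -0.004, 1.319, -0.027], TCP at [0.125, 0.536, 0.242] pointing down, gripper open.
Joint ranges: [-2.7, 2.7], [-0.3, 1.91], [-1.27, 1.3], [0.12, 2.57], [-1.44, 4.58], [0.2, 2.03], [-3.05, 3.05]. Speed limits (rad/s): [2.79, 2.79, 3.14, 3.14, 3.14, 3.14, 3.14].

## Interface

Orientations are given as a unit quaternion [w, x, y, z].
In Python, from plant import monitor, viewer, ticket gives the robot as it stands.
- The arm moves only by the tool arm_command, never from a script. Its argument "increments" is a list of rows, each a list of 5 numbers: the closure, from -1 (fully open) to 1 (shut), then the shift along the tool's x, y, z in mm, then the turn about the tool's z in degrees. In form: [[fingers, tx, ty, tz, turn], ...]. A call has 1 to 12 rows; each row is the pose to reach, as a shift and turn from the pose commanded when the call began, along the tool's axes at that moment; what a row does not reach only later rows make up. A row lasts 1/8 s, in which the tool goes at most 62.5 mm and 10.7 degrees, less where a joint would pass 70% of its speed; a pose out of reach is approached as far as the arm can. A call with a gripper value outside its range is refused whole. The fingers move at their own pace and stop on an object; "grip_force" is the grip in N (left out, the last holds). Time passes only in rows, so rows that repeat a pose let the fingers close. It gives the time, the measured TCP pose, the force, the opening and the grip force at its end, in the units of the state.
- monitor.get_state(): the state, without advancing time (a new reading comes with each control period).
- viewer.grab_frame(name): name is "scene" or "top" or "wrist"; returns a dict with "frame" (400x640x3 uint8, red, green, blue), "K" (3x3 intrinsics, pixels), "eye" and "orientation" of the camera in the world. Camera axes: x right, y down, z forward; pixel columns grow to the right and rows downward; lengths in m; the calibration is good to about 2 mm. A picture is of the moment at which its call begins. There is no depth.
- ticket.job_done(): hands the job in; it is judged then, once.
The state is a dict: "t": time; "joint_pos": joint angles; "joint_velocities": joint speeds; "tau": joint torques, N m; "ee_pos": TCP position; "tcp_rot": TCP orientation; "wrist_force": force on the tool from outside, world axes, zero at the start; "moment": the same for the moment, N m; "grip_width": finger opening in m; "grip_force": force on a finger pad.
Only numpy, scipy, OpenCV 4.12 (cv2) and the standard library are available. Lean on these libraries where they do the work, as an engineer would, in place of code of your own. Each camera call takes 0.05 s, during which the arm holds its last target. There are 200 camera calls.

## Task

Pick up the rectangular printing block by its handle from the inking slab, tilt it to match the sloped board of the field easel and lay its rubber face flat on it, centred in the taped frame with its long side running straight up the slope, and keep it pressed flush there with a steady push of about 10 N. Finish while still gripping and pressing it: do not let go. Leave the round block and everything else as they are.

Things in the scene. Friction and masses are not known exactly. Their poses are not given: they have to be found in the camera images.
- print_block: Rectangular hand printing block, loose, 0.12-0.23 kg. Plate 90 (x) by 60 (y) by 18 mm: black rubber face below, pale wood above. Centred on top, a pale wood bar handle 56 (x) by 24 (y) mm, from 18 to 60 mm above the underside: grip across its 24 mm. Origin: centre of the underside (rubber face); z up through the handle. Starts upright on the slab. Either end may point up the slope.
- drawing_board: Sloped rigid plywood board, 200 mm up the slope (x) by 220 mm wide (y), 12 mm thick, its low edge (robot side) hinged to a fixed box 200 x 220 x 40 mm. Origin: middle of the low edge, underside, 44 mm above the table. x: up the slope, away from the robot; z: out of the face. Slope 11 to 32 degrees from level, different each time; a stiff hinge keeps it under hand pressure.
- print_spot (a point): Centre of the taped frame on the board's upper face, 100 mm up the slope from the low edge, mid-width. Axes as the board's: x up the slope, y across, z square out of the face. Frame: card-coloured tape on a white sheet, 116 mm (up the slope) by 86 mm inside, of no height. The block's origin belongs on this point.
- ink_slab: Fixed grey-white stone slab, 160 (x) by 260 (y) mm, 8 mm thick. Origin: centre of its underside, on the table. The two blocks stand on it, in either order.
- round_block: Round printing block, 68 mm across, 18 mm thick, with an upright round handle 26 mm across, 56 mm tall in all; stands on the slab beside the rectangular one. Origin: centre of the underside. Loose; leave it alone.
- water_cup: Clear water cup, 72 mm across the rim, 85 mm tall. Origin: underside centre. Loose; leave it alone.
- ink_bottle: Amber bottle, 44 mm across, 85 mm tall. Origin: underside centre. Loose; leave it alone.
- paint_tube: Metal paint tube lying flat, 90 mm long, 22 mm thick. Origin: middle of its underside; x along it. Loose; leave it alone.
- palette_knife: Broad palette knife lying flat, wooden handle, 190 mm long. Its x runs along it. Loose; leave it alone.
- roller: Small black ink roller, barrel 100 mm long and 28 mm thick, lying with its wooden handle. Origin: under the barrel's middle. Loose; leave it alone.
- pot: Empty terracotta pot, 90 mm across, 80 mm tall, mouth up. Origin: underside centre. Loose; leave it alone.

How it is judged:
On the way:
1. the rectangular block is gripped and lifted clear of the slab (z of print_block in the frame of ink_slab above 0.03 m and contact force between print_block and ink_slab below 0.05 N and contact force between the fingers and print_block above 1 N), for 0.2 s.
At the end, for the whole second after the job is handed in: Rubber face on the board: parallel within 0.045 rad, gap within 3 mm, origin within 12 mm of the frame's centre up and across the slope, long side within 0.12 rad of straight up the slope, handle outward, at rest, pressed on the board with 4 to 30 N, still gripped (angle between the z axis of print_block and the z axis of print_spot, either way round below 0.045 rad and angle between the x axis of print_block and the x axis of print_spot, either way round below 0.12 rad and angle between print_block's own z axis and vertical below 1 rad and x of print_block in the frame of print_spot between -0.012 and 0.012 m and y of print_block in the frame of print_spot between -0.012 and 0.012 m and z of print_block in the frame of print_spot between -0.003 and 0.003 m and contact force between print_block and drawing_board between 4 and 30 N and contact force between the fingers and print_block above 2 N and linear speed of print_block below 0.01 m/s and angular speed of print_block below 0.1 rad/s); the arm keeps its last pose, push and grip.
It fails at once if the round block or another loose thing is moved by more than 30 mm (distance of any of round_block, water_cup, ink_bottle, paint_tube, palette_knife, roller, pot from where it was at the start of the episode above 0.03 m).
It fails at once if the block is pressed on the board with more than 60 N (contact force between print_block and drawing_board above 60 N).
It also fails if it takes over 48 s, if anything falls off the work surface, if the arm or the gripper's body presses on something with over 40 N, if the wrist force passes 120 N, or if a joint passes its speed limit or range.

## Working session

There is one attempt and no reset: what is moved stays moved. The work goes in short steps, Python scripts to look and compute and a tool call to move; the robot and the scene stay as the last step left them, time stands still between calls to the robot, and variables do not carry over. Pictures are saved under pics/ and viewed, at most 10 in all, crops included, and the job is handed in when it is done.

Besides the shell and the picture viewer there is one more tool, called after "Emit:" as name(argument=value, ...), one argument or row to a line, values as JSON. arm_command: Moves the arm, as the interface text tells. Its arguments: {"type":"object","properties":{"increments":{"type":"array"},"grip_force":{"type":"number"}},"required":["increments"]}

```bash
mkdir -p pics; ls; python3 - <<'E'
from plant import monitor, viewer, ticket
import cv2,pickle
s=monitor.get_state();print(s)
d={}
for n in("scene","top"):
    f=viewer.grab_frame(n);d[n]=f;print(n,f["K"],f["eye"],f["orientation"])
    cv2.imwrite(f"pics/{n}0.png",f["frame"][:,:,::-1])
pickle.dump(d,open("f0.pkl","wb"))
E
```

```text
pics
{'t': 0.0, 'joint_pos': array([-1.38370224,  0.31174686,  0.01402716,  1.51305554, -0.00439151,
        1.3192088 , -0.02720058]), 'joint_velocities': array([ 8.22275227e-04,  1.08099655e-03,  7.49299041e-05, -5.76362458e-04,
        6.05723890e-04, -6.50859270e-04,  3.99932020e-04]), 'tau': array([ 1.02672188e-04, -3.79910374e+01,  1.46180335e-01, -2.30596232e+01,
        1.22812841e-02,  1.33772756e-02,  1.00933013e-05]), 'ee_pos': array([0.12458998, 0.53497759, 0.24121013]), 'tcp_rot': array([-7.81888535e-05,  1.14125332e-01,  9.93465643e-01, -1.19142797e-03]), 'wrist_force': array([-0.20285226,  0.64711276, -0.16770341]), 'moment': array([-0.02680629,  0.03659088, -0.0013944 ]), 'grip_force': 0.0, 'grip_width': 0.08527349644534325}
scene [[393.11055922   0.         322.63450657]
 [  0.         393.11055922 197.5343844 ]
 [  0.           0.           1.        ]] [1.12724769 0.47142749 0.87713998] [-0.1645859   0.35875072  0.84417795 -0.3627299 ]
top [[432.32387758   0.         321.28834751]
 [  0.         432.32387758 191.20594022]
 [  0.           0.           1.        ]] [ 0.33215689 -0.11478543  1.11579515] [ 0.06683859 -0.69810337  0.71153673 -0.04358633]
```

View pics/scene0.png

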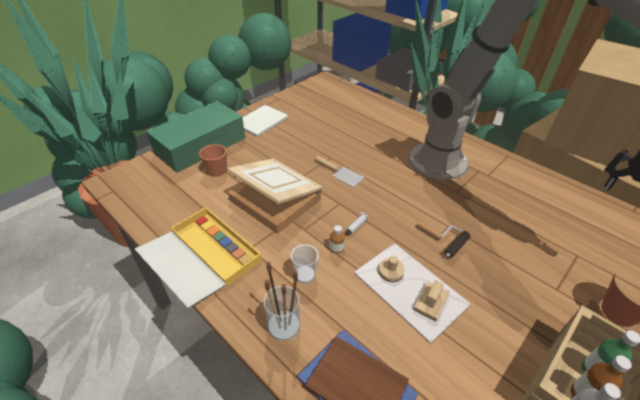

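View pics/top0.png

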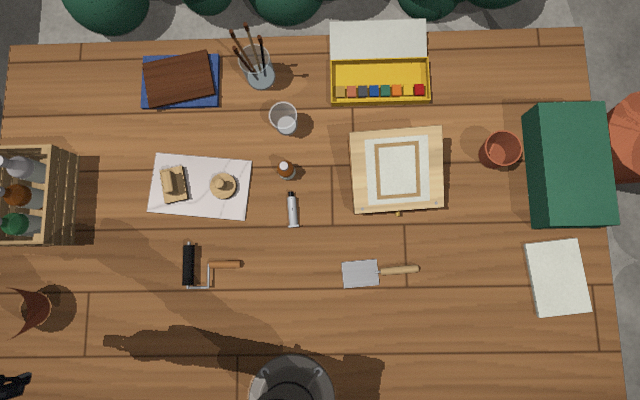

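The scene image shows the easel at about (275,185) and the slab at (412,290). The top image shows the rectangular block at about (174,184), the round one at (223,184) and the board frame at (397,170). Next I'll enlarge these areas.

```bash
cat > h.py <<'E'
import cv2,numpy as np
from scipy.spatial.transform import Rotation as R
def rot(q): return R.from_quat(np.r_[q[1:],q[0]]).as_matrix()
def crop(f,x0,y0,w,h,s,name,st=10):
    im=cv2.resize(f["frame"][y0:y0+h,x0:x0+w,::-1],None,fx=s,fy=s,interpolation=cv2.INTER_CUBIC)
    for x in range(-(-x0//st)*st,x0+w,st):
        X=int((x-x0+.5)*s);cv2.line(im,(X,0),(X,6),(0,0,255),1);cv2.putText(im,str(x),(X-10,18),0,.38,(0,0,255),1)
    for y in range(-(-y0//st)*st,y0+h,st):
        Y=int((y-y0+.5)*s);cv2.line(im,(0,Y),(6,Y),(0,0,255),1);cv2.putText(im,str(y),(8,Y+4),0,.38,(0,0,255),1)
    cv2.imwrite("pics/"+name,im)
def ray(f,u,v):
    d=rot(f["orientation"])@np.linalg.inv(f["K"])@[u,v,1];return np.array(f["eye"]),d
def atz(f,u,v,z):
    e,d=ray(f,u,v);return e+d*(z-e[2])/d[2]
def proj(f,p):
    c=(np.atleast_2d(p)-f["eye"])@rot(f["orientation"]);q=c@f["K"].T;return q[:,:2]/q[:,2:]
E
python3 - <<'E'
import pickle;from h import *
d=pickle.load(open("f0.pkl","rb"))
crop(d["top"],145,150,110,75,7,"tb.png")
crop(d["top"],342,118,110,84+16,6,"td.png")
crop(d["scene"],222,152,110,80,7,"sd.png")
E
```

```text
(no output)
```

View pics/tb.png

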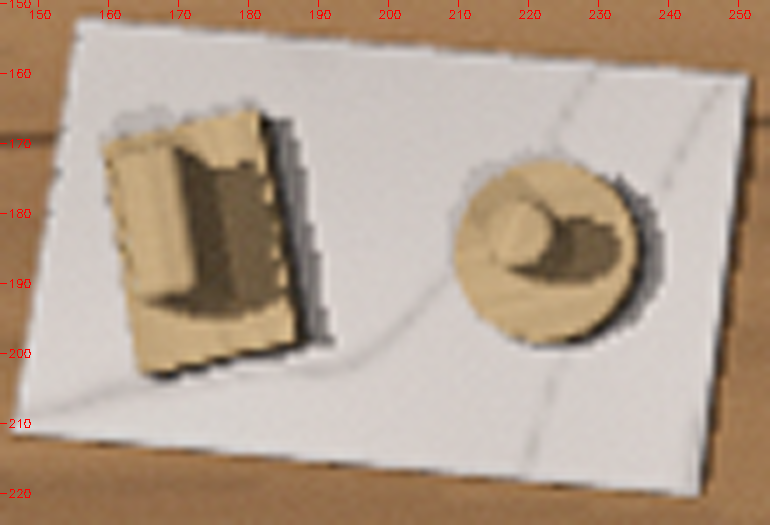

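View pics/td.png

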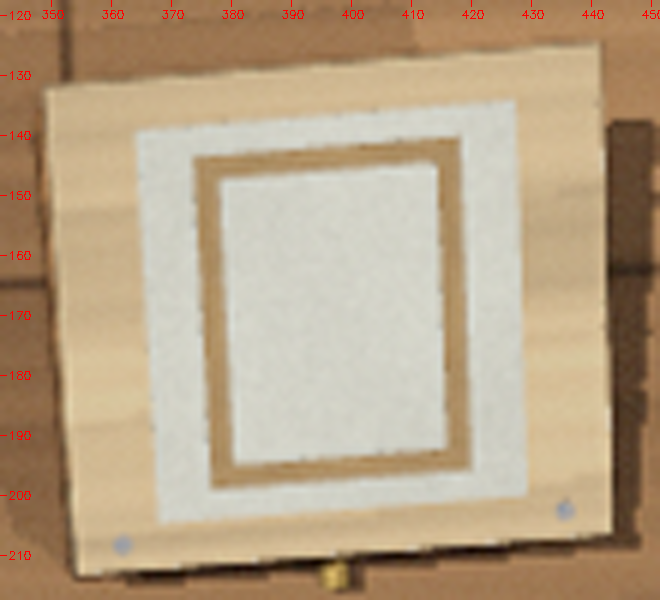

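View pics/sd.png

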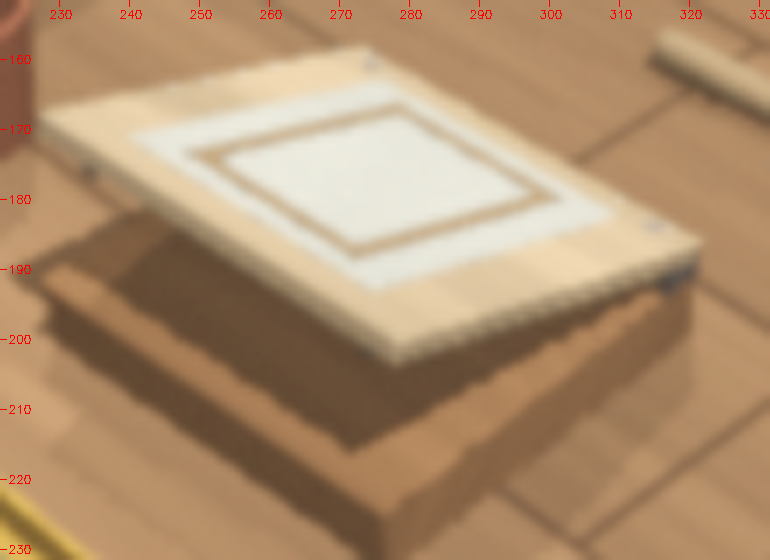

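The crops give pixel-level corners for the plate, the board and the frame. In the top view the plate corners are near (159.5,170.5), (182,165.5), (187,198.4) and (165.2,203.4), and the frame is centred near (397,170). I can only shift and turn about z, so the tilt has to come from the block pivoting between the pads, about the finger axis, against the board. Now I'll fit both poses.

```bash
cat > fit.py <<'E'
import pickle;from h import *
from scipy.optimize import least_squares
d=pickle.load(open("f0.pkl","rb"));T,S=d["top"],d["scene"]
px=lambda L,s,x0,y0:(np.array(L)+.5)/s-.5+[x0,y0]
sg=np.array([[1,1],[1,-1],[-1,-1],[-1,1]])
top=dict(B=[(45,90),(600,42),(611,533),(77,577)],F=[(220,180),(436,163),(446,450),(235,465)])
sc=dict(B=[(395,345),(40,115),(370,45),(700,243)],F=[(355,243),(222,160),(395,115),(535,195)])
loc=dict(B=np.c_[100+100*sg[:,0],110*sg[:,1],12+0*sg[:,0]]/1e3,F=np.c_[100+58*sg[:,0],43*sg[:,1],12+0*sg[:,0]]/1e3)
def M(p): return R.from_euler("z",p[2]).as_matrix()@R.from_euler("y",-p[3]).as_matrix()
def bd(p,l): return l@M(p).T+[p[0],p[1],.044]
def res(p,split=False):
    o={}
    for k in "BF":
        o["t"+k]=proj(T,bd(p,loc[k])+np.r_[p[4:6],0])-px(top[k],6,342,118); o["s"+k]=proj(S,bd(p,loc[k])-np.r_[p[4:6],0])-px(sc[k],7,222,152)
    if split: return o
    return np.r_[np.concatenate([v.ravel() for v in o.values()]),p[4:6]*500]
r=least_squares(res,[.37,-.3,0,.35,0,0])
print("board",r.x[:2],np.degrees(r.x[2:4]),r.x[4:],"rms",np.sqrt(np.mean(r.fun**2)))
for k,v in res(r.x,True).items(): print(k,np.round(v,1).tolist())
print("spot",bd(r.x,np.array([.1,0,.012])),"n",M(r.x)[:,2],"u",M(r.x)[:,0])
P=[atz(T,*q,.026)for q in px([(105,147),(260,112),(298,342),(145,377)],7,145,150)]
H=[atz(T,*q,.068)for q in px([(110,153),(177,143),(195,290),(133,302)],7,145,150)]
for n,Q in(("plate",np.array(P)),("handle",np.array(H))):
    l=(Q[0]+Q[1]-Q[2]-Q[3])/2;w=(Q[0]-Q[1]+Q[3]-Q[2])/2
    print(n,Q.mean(0),"L",np.linalg.norm(l),"W",np.linalg.norm(w),"yaw",np.degrees(np.arctan2(l[1],l[0])),np.degrees(np.arctan2(w[1],w[0]))-90)
E
python3 fit.py
```

```text
board [ 0.45193787 -0.27086655] [ 3.10151881 20.3177447 ] [4.25072295e-05 1.76951099e-04] rms 0.4130612247927278
tB [[-0.3, -0.6], [0.5, 0.2], [0.5, 0.7], [-0.3, -0.0]]
sB [[0.7, -0.1], [-0.1, -0.4], [-1.2, -0.2], [0.6, -0.3]]
tF [[-0.2, -0.1], [-0.0, -0.0], [0.0, -0.2], [-0.2, -0.1]]
sF [[0.0, 0.7], [-0.9, 0.1], [0.7, 0.1], [0.0, 0.0]]
spot [ 0.54141804 -0.2660181   0.08997599] n [-0.3467175  -0.01878677  0.93778144] u [0.93640781 0.05073893 0.3472261 ]
plate [0.53052452 0.30267638 0.026     ] L 0.08860740345440818 W 0.058425739663214696 yaw 11.61911694743019 11.721552297511451
handle [0.53126025 0.3042696  0.068     ] L 0.05466057167002039 W 0.023389344121483625 yaw 10.057080373427382 8.50232289326226
```

Both fits agree with the given sizes. The slope is 20.3°. The block is at (0.531, 0.3035) with a yaw of about 11.2°, and the spot is at (0.541, -0.266, 0.090). I'll move above the block.

Emit:
arm_command(
  increments=[
    [-1,-25,-8,0,-2],
    [-1,-75,-23,5,-5],
    [-1,-130,-39,15,-8],
    [-1,-185,-55,25,-11],
    [-1,-240,-72,35,-14],
    [-1,-295,-88,50,-17],
    [-1,-350,-105,65,-20],
    [-1,-400,-120,80,-22],
    [-1,-435,-130,90,-24],
    [-1,-448,-134,90,-24],
    [-1,-448,-134,90,-24],
    [-1,-448,-134,90,-24],
  ],
  grip_force=30,
)

```text
t: 1.6
ee_pos: [0.5289, 0.3061, 0.1528]
tcp_rot: [-0.0, -0.097, 0.995, 0.001]
wrist_force: [0.0, 0.1, 0.6]
grip_width: 0.0855
grip_force: 0.0
```

```bash
cat > look.py <<'E'
import sys;from h import *
from plant import monitor,viewer
s=monitor.get_state();A=rot(s["tcp_rot"])
print(s["t"],s["ee_pos"].round(4),"tool x,y,z",A.T.round(4).tolist(),"yaw x",np.degrees(np.arctan2(A[1,0],A[0,0])),"F",s["wrist_force"].round(2),"M",s["moment"].round(3),s["grip_width"],s["grip_force"],"q",s["joint_pos"].round(2))
if len(sys.argv)>2:
    import pickle
    f=viewer.grab_frame(sys.argv[1]);pickle.dump(f,open(sys.argv[2]+".pkl","wb"))
    cv2.imwrite(f"pics/{sys.argv[2]}.png",f["frame"][:,:,::-1])
E
python3 look.py wrist w1
```

```text
1.6 [0.5289 0.3061 0.1528] tool x,y,z [[-0.9814, -0.1922, 0.0005], [-0.1922, 0.9814, 0.0021], [-0.0009, 0.0019, -1.0]] yaw x -168.92155649544097 F [0.01 0.06 0.59] M [-0.02   0.013 -0.001] 0.08551463352523243 0.0 q [-0.66  0.5   0.16  1.47 -0.08  1.18  1.28]
```

View pics/w1.png

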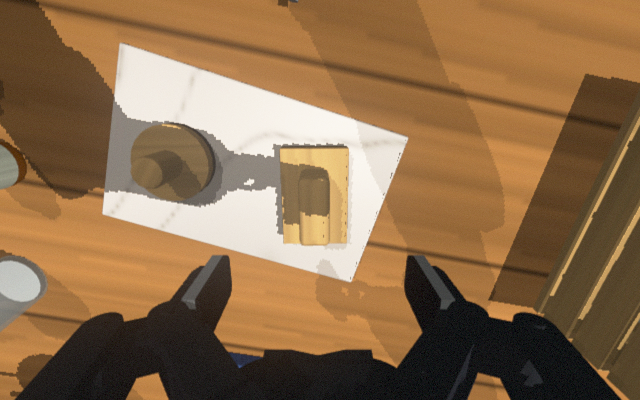

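The wrist view shows the plate corners at (280,146), (348,146), (349,243) and (282,243), and the near end of the handle at about (301..329, 244), square with the fingers. I'll check this against the fit.

```bash
python3 - <<'E'
import pickle;from h import *
f=pickle.load(open("w1.pkl","rb"));print(f["eye"],rot(f["orientation"]).T.round(3))
Q=np.array([atz(f,*q,.026)for q in[(280,146),(348,146),(349,243),(282,243)]])
print(Q.round(4),Q.mean(0),np.linalg.norm(Q[0]-Q[3]),np.linalg.norm(Q[0]-Q[1]))
l=Q[0]+Q[1]-Q[2]-Q[3];print(np.degrees(np.arctan2(-l[1],-l[0])))
for y,x in((.3035,.5307),):
  for a in(10.5,11.5):
    c,s=np.cos(np.radians(a)),np.sin(np.radians(a))
    print(a,proj(f,[[x+c*i-s*j,y+s*i+c*j,z] for i,j,z in[(.045,.03,.026),(.045,-.03,.026),(-.045,-.03,.026),(-.045,.03,.026),(.028,.012,.068),(.028,-.012,.068),(-.028,-.012,.068),(-.028,.012,.068)]]).round(0).tolist())
E
```

```text
[0.45262177 0.29156074 0.28302507] [[-0.192  0.981  0.002]
 [ 0.935  0.182  0.303]
 [ 0.297  0.06  -0.953]]
[[0.4914 0.2671 0.026 ]
 [0.4803 0.3238 0.026 ]
 [0.5685 0.3449 0.026 ]
 [0.5805 0.283  0.026 ]] [0.53016508 0.30471116 0.026     ] 0.09056635800026426 0.05777436499379558
11.755695146516306
10.5 [[345.0, 243.0], [281.0, 243.0], [278.0, 146.0], [349.0, 147.0], [328.0, 247.0], [297.0, 247.0], [297.0, 177.0], [329.0, 178.0]]
11.5 [[346.0, 243.0], [282.0, 243.0], [277.0, 147.0], [348.0, 146.0], [328.0, 247.0], [298.0, 247.0], [296.0, 178.0], [329.0, 177.0]]
```

Emit:
arm_command(
  increments=[
    [-1,-1,-2.5,30,0],
    [-1,-1,-2.5,65,0],
    [-1,-1,-2.5,95,0],
    [-1,-1,-2.5,110,0],
    [-1,-1,-2.5,110,0],
    [0,-1,-2.5,110,0],
    [1,-1,-2.5,110,0],
    [1,-1,-2.5,110,0],
    [1,-1,-2.5,110,0],
    [1,-1,-2.5,110,0],
    [1,-1,-2.5,110,0],
    [1,-1,-2.5,110,0],
  ],
  grip_force=30,
)

```text
t: 3.15
ee_pos: [0.5327, 0.3021, 0.0432]
tcp_rot: [0.001, -0.095, 0.995, 0.001]
wrist_force: [0.5, 1.1, 5.0]
grip_width: 0.0235
grip_force: 31.4
```

```bash
python3 look.py
```

```text
3.15 [0.5327 0.3021 0.0432] tool x,y,z [[-0.9819, -0.1892, -0.0016], [-0.1892, 0.9819, 0.001], [0.0014, 0.0013, -1.0]] yaw x -169.09109249229056 F [0.47 1.14 5.03] M [ 0.117  0.073 -0.017] 0.02348271284277329 31.444315910339355 q [-0.64  0.61  0.15  1.58 -0.1   0.95  1.3 ]
```

Emit:
arm_command(
  increments=[
    [1,0,0,-5,0],
    [1,0,0,-25,0],
    [1,0,0,-50,0],
    [1,0,0,-80,0],
    [1,0,0,-110,0],
    [1,0,0,-140,0],
    [1,0,0,-155,0],
    [1,0,0,-155,0],
    [1,0,0,-155,0],
  ],
)

```text
t: 4.28
ee_pos: [0.5311, 0.3007, 0.1954]
tcp_rot: [-0.002, -0.095, 0.995, -0.001]
wrist_force: [-0.2, 0.4, -3.4]
grip_width: 0.0238
grip_force: 30.5
```

```bash
python3 look.py
```

```text
4.275 [0.5311 0.3007 0.1954] tool x,y,z [[-0.982, -0.1889, 0.0035], [-0.1889, 0.982, -0.0013], [-0.0031, -0.0019, -1.0]] yaw x -169.11066674756975 F [-0.2   0.35 -3.43] M [-0.001  0.048  0.026] 0.023821905180935743 30.549312829971313 q [-0.66  0.47  0.17  1.41 -0.08  1.27  1.28]
```

Emit:
arm_command(
  increments=[
    [1,4,-20,-2,0],
    [1,11,-60,-5,1],
    [1,20,-112,-5,2],
    [1,29,-166,-5,3],
    [1,39,-220,-5,4],
    [1,48,-275,-5,5],
    [1,58,-330,-5,6],
    [1,68,-385,-5,6.5],
    [1,77,-440,-5,7],
    [1,87,-495,-5,7.5],
    [1,94,-535,-5,7.8],
    [1,98,-558,-5,7.8],
  ],
)

```text
t: 5.78
ee_pos: [0.5383, -0.2701, 0.2017]
tcp_rot: [-0.001, -0.024, 1.0, -0.001]
wrist_force: [1.1, 1.1, -2.4]
grip_width: 0.0238
grip_force: 30.4
```

Emit:
arm_command(
  increments=[
    [1,0,0,0,0],
    [1,0,0,0,0],
    [1,0,0,0,0],
  ],
)

```text
t: 6.15
ee_pos: [0.5417, -0.2629, 0.2021]
tcp_rot: [-0.0, -0.028, 1.0, 0.001]
wrist_force: [-0.3, -0.1, -1.6]
grip_width: 0.024
grip_force: 30.5
```

```bash
python3 look.py wrist w2
```

```text
6.15 [ 0.5417 -0.2629  0.2021] tool x,y,z [[-0.9984, -0.057, 0.0], [-0.057, 0.9984, 0.0016], [-0.0001, 0.0016, -1.0]] yaw x -176.73453419420582 F [-0.31 -0.11 -1.58] M [-0.015  0.031 -0.037] 0.023971874527545695 30.496328473091125 q [ 0.15  0.46  0.41  1.44 -0.19  1.29  2.2 ]
```

View pics/w2.png

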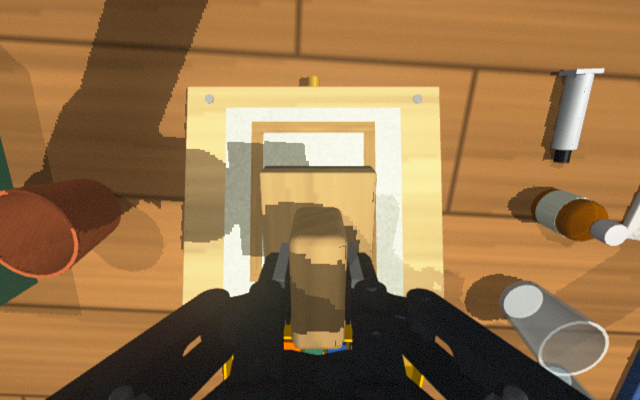

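The wrist view shows the block in hand over the frame. The downhill edge of the plate runs (261,172)–(376,171), and the handle's near end is around (292..345, 215). I'll check the in-hand pose by projecting the model.

```bash
python3 - <<'E'
import pickle;from h import *
f=pickle.load(open("w2.pkl","rb"))
A=np.array([[.9984,.057,0],[-.057,.9984,0],[0,0,1]]);t=np.array([.5417,-.2629,.2021])
for pitch in(0,3,-3):
  B=np.array([[-45,30,18],[-45,-30,18],[-45,30,0],[-45,-30,0],[-28,12,60],[-28,-12,60],[28,12,60],[28,-12,60]])/1e3
  P=R.from_euler("y",-pitch,degrees=True).as_matrix()
  g=np.array([.0018,0,.0432]); L=((B-g)@P.T+[0,0,.008])
  print(pitch,proj(f,t+L@A.T).round(0).tolist())
b=np.array([.45194,-.27087,.044]);p=np.radians([3.1,20.3]);M=R.from_euler("z",p[0]).as_matrix()@R.from_euler("y",-p[1]).as_matrix()
print(proj(f,b+np.array([[42,43,12],[42,-43,12],[0,110,12],[0,-110,12]])/1e3@M.T).round(0).tolist())
crop(f,170,75,280,200,2.8,"w2c.png",20)
E
```

```text
0 [[386.0, 177.0], [267.0, 164.0], [379.0, 170.0], [272.0, 158.0], [356.0, 240.0], [294.0, 233.0], [337.0, 355.0], [282.0, 350.0]]
3 [[385.0, 179.0], [267.0, 165.0], [378.0, 173.0], [272.0, 161.0], [356.0, 236.0], [294.0, 230.0], [337.0, 356.0], [282.0, 351.0]]
-3 [[388.0, 176.0], [266.0, 162.0], [381.0, 167.0], [272.0, 154.0], [356.0, 244.0], [293.0, 237.0], [336.0, 354.0], [282.0, 349.0]]
[[363.0, 133.0], [263.0, 133.0], [441.0, 85.0], [186.0, 84.0]]
```

View pics/w2c.png

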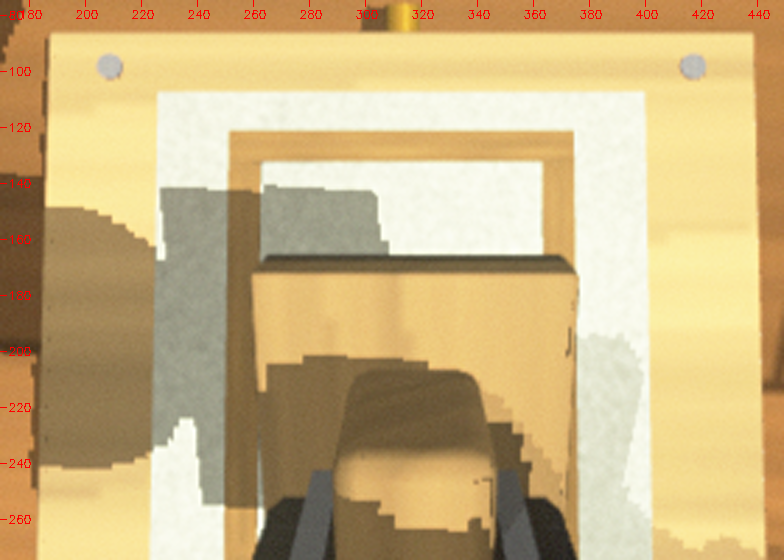

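The board prediction matches the image to within about 1 px. My block matrix was transposed, so I'll redo that part.

```bash
python3 - <<'E'
import pickle;from h import *
f=pickle.load(open("w2.pkl","rb"))
A=np.array([[.9984,-.057,0],[.057,.9984,0],[0,0,1]]);t=np.array([.5417,-.2629,.2021])
B=np.array([[-45,30,18],[-45,-30,18],[-45,30,0],[-45,-30,0],[-28,12,60],[-28,-12,60]])/1e3
for pitch in(0,3,-3):
 for a in(0,.0018):
  P=R.from_euler("y",-pitch,degrees=True).as_matrix()
  g=np.array([a,0,.0432]); L=((B-g)@P.T+[0,0,.008])
  print(pitch,a,proj(f,t+L@A.T).round(1).tolist())
E
```

```text
0 0 [[376.1, 173.3], [256.3, 173.4], [370.1, 166.3], [262.6, 166.4], [347.2, 240.4], [284.8, 240.5]]
0 0.0018 [[376.3, 169.8], [256.1, 169.9], [370.3, 163.1], [262.4, 163.2], [347.4, 236.2], [284.7, 236.2]]
3 0 [[375.1, 175.0], [257.4, 175.1], [369.2, 169.6], [263.5, 169.6], [346.9, 236.8], [285.2, 236.9]]
3 0.0018 [[375.3, 171.5], [257.2, 171.6], [369.3, 166.4], [263.4, 166.5], [347.0, 232.5], [285.0, 232.5]]
-3 0 [[377.2, 171.9], [255.3, 172.0], [371.0, 163.2], [261.6, 163.3], [347.5, 244.3], [284.5, 244.3]]
-3 0.0018 [[377.4, 168.3], [255.0, 168.4], [371.2, 160.0], [261.4, 160.0], [347.7, 240.1], [284.3, 240.1]]
```

Emit:
arm_command(
  increments=[
    [1,0,0,10,0],
    [1,0,0,25,0],
    [1,1,-1,40,0],
    [1,1,-1,50,0],
    [1,1,-1,50,0],
    [1,1,-1,50,0],
    [1,1,-1,50,0],
    [1,1,-1,50,0],
  ],
  grip_force=25,
)

```text
t: 7.2
ee_pos: [0.5408, -0.2663, 0.1529]
tcp_rot: [0.001, -0.027, 1.0, -0.0]
wrist_force: [-0.3, 0.3, -2.6]
grip_width: 0.0237
grip_force: 30.5
```

```bash
python3 look.py
```

```text
7.2 [ 0.5408 -0.2663  0.1529] tool x,y,z [[-0.9985, -0.0541, -0.0011], [-0.0541, 0.9985, -0.0004], [0.0011, -0.0004, -1.0]] yaw x -176.8996912719314 F [-0.3   0.31 -2.61] M [-0.059  0.022 -0.   ] 0.02372076126369653 30.484875440597534 q [ 0.15  0.5   0.4   1.51 -0.2   1.18  2.22]
```

Emit:
arm_command(
  increments=[
    [1,1,0,6,0],
    [1,1,0,11,0],
    [1,2,0,13,0],
    [1,4,0,15,0],
    [1,6,0,18,0],
    [1,7.5,0,20,0],
    [1,7.5,0,20,0],
    [1,7.5,0,20,0],
  ],
  grip_force=22,
)

```text
t: 8.2
ee_pos: [0.5336, -0.2667, 0.1345]
tcp_rot: [0.001, -0.027, 1.0, -0.0]
wrist_force: [-3.3, 1.5, 7.5]
grip_width: 0.0238
grip_force: 32.7
```

```bash
python3 look.py
```

```text
8.2 [ 0.5336 -0.2667  0.1345] tool x,y,z [[-0.9985, -0.0541, -0.0026], [-0.0541, 0.9985, -0.0002], [0.0026, -0.0, -1.0]] yaw x -176.89642286772735 F [-3.28  1.45  7.47] M [0.442 0.25  0.089] 0.023775402621290354 32.742812633514404 q [ 0.16  0.5   0.4   1.55 -0.21  1.13  2.23]
```

Emit:
arm_command(
  increments=[
    [1,1.5,0,2,0],
    [1,3,0,4.5,0],
    [1,4.5,0,7,0],
    [1,6,0,9.5,0],
    [1,6,0,11,0],
    [1,6,0,11,0],
    [1,6,0,11,0],
  ],
  grip_force=20,
)

```text
t: 9.07
ee_pos: [0.5273, -0.267, 0.123]
tcp_rot: [0.001, -0.027, 1.0, 0.0]
wrist_force: [-2.4, 1.4, 6.0]
grip_width: 0.0233
grip_force: 32.8
```

```bash
python3 look.py
```

```text
9.075 [ 0.5273 -0.267   0.123 ] tool x,y,z [[-0.9985, -0.0539, -0.0018], [-0.0539, 0.9985, 0.0], [0.0018, 0.0001, -1.0]] yaw x -176.90981954627443 F [-2.43  1.38  6.02] M [0.351 0.2   0.026] 0.023298457008638848 32.77146399021149 q [ 0.16  0.5   0.4   1.58 -0.21  1.1   2.24]
```

Emit:
arm_command(
  increments=[
    [1,0,0,0.5,0],
    [1,0,0,1,0],
    [1,0,0,1.5,0],
    [1,0,0,1.5,0],
    [1,0,0,1.5,0],
  ],
)

```text
t: 9.7
ee_pos: [0.5269, -0.267, 0.1219]
tcp_rot: [0.001, -0.027, 1.0, 0.0]
wrist_force: [-3.6, 2.5, 9.6]
grip_width: 0.0239
grip_force: 33.2
```

```bash
python3 look.py scene s3; python3 - <<'E'
import pickle;from h import *
f=pickle.load(open("s3.pkl","rb"));crop(f,225,130,110,80,7,"s3c.png")
E
```

```text
9.7 [ 0.5269 -0.267   0.1219] tool x,y,z [[-0.9986, -0.0537, -0.0011], [-0.0537, 0.9986, 0.0005], [0.0011, 0.0005, -1.0]] yaw x -176.92160819992634 F [-3.57  2.55  9.62] M [0.523 0.508 0.02 ] 0.023893985899033347 33.201624155044556 q [ 0.16  0.5   0.4   1.58 -0.21  1.1   2.24]
```

View pics/s3c.png

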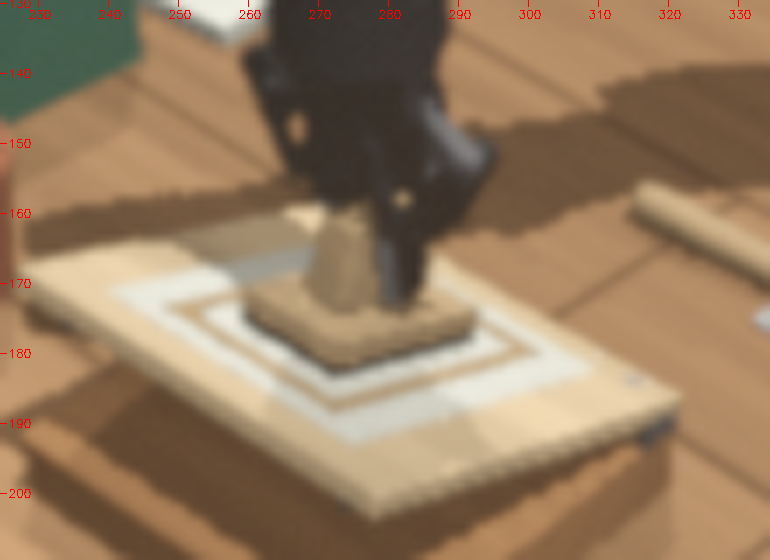

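The block looks flush inside the frame, with its front-bottom corner at about (272.5,183). The moment also shows that the centre of pressure has moved from the uphill edge to the middle. I'll check this with a wrist crop against the model.

```bash
python3 look.py wrist w3; python3 - <<'E'
import pickle;from h import *
f=pickle.load(open("w3.pkl","rb"));s=pickle.load(open("s3.pkl","rb"))
b=np.array([.45194,-.27087,.044]);p=np.radians([3.1,20.32]);M=R.from_euler("z",p[0]).as_matrix()@R.from_euler("y",-p[1]).as_matrix()
B=np.array([[-45,30,18],[-45,-30,18],[-45,30,0],[-45,-30,0],[-28,12,60],[-28,-12,60]])/1e3
o=b+M@[.1,0,.012]
for k in(0,3,5): # residual pitch about uphill edge
  P=R.from_euler("y",np.radians(k)).as_matrix();e=np.array([.045,0,0])
  print(k,proj(f,o+((B-e)@P.T+e)@M.T).round(1).tolist())
  C=np.array([[45,-30,0],[45,30,0],[-45,30,0],[45,-30,18],[45,30,18],[-45,30,18]])/1e3
  print("  scene",proj(s,o+((C-e)@P.T+e)@M.T).round(1).tolist())
print("frame",proj(f,b+np.array([[42,43,12],[42,-43,12]])/1e3@M.T).round(1).tolist())
crop(f,180,85,280,200,2.8,"w3c.png",20)
E
```

```text
9.75 [ 0.5269 -0.267   0.1219] tool x,y,z [[-0.9986, -0.0537, -0.0012], [-0.0537, 0.9986, 0.0005], [0.0011, 0.0005, -1.0]] yaw x -176.92208593399988 F [-5.73  2.86  7.32] M [0.472 0.495 0.034] 0.02380344951756088 33.20164918899536 q [ 0.16  0.5   0.4   1.58 -0.21  1.1   2.24]
0 [[370.7, 187.7], [262.5, 187.8], [365.5, 190.2], [267.9, 190.3], [345.4, 220.0], [287.2, 220.0]]
  scene [[258.5, 175.6], [272.3, 184.2], [292.3, 178.5], [259.5, 170.3], [273.5, 178.8], [293.5, 173.4]]
3 [[372.3, 188.9], [260.9, 189.0], [366.8, 189.8], [266.6, 189.9], [346.3, 228.3], [286.2, 228.3]]
  scene [[258.5, 175.6], [272.3, 184.2], [292.6, 177.2], [259.3, 170.4], [273.2, 178.9], [293.6, 172.1]]
5 [[373.3, 190.0], [259.8, 190.1], [367.7, 189.8], [265.7, 189.8], [346.9, 234.4], [285.6, 234.4]]
  scene [[258.5, 175.6], [272.3, 184.2], [292.8, 176.3], [259.1, 170.4], [273.1, 179.0], [293.6, 171.3]]
frame [[386.4, 169.2], [246.9, 169.3]]
```

View pics/w3c.png

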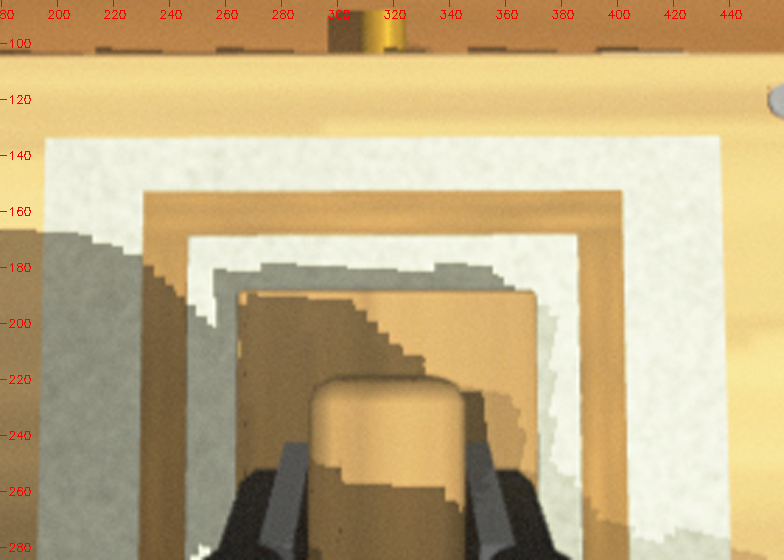

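The plate edge is at row 188 and the handle's front edge at about row 219, against 187.7 and 220 predicted for flush. It is centred to about 1 mm. I'll hold briefly and check that the force is steady.

Emit:
arm_command(
  increments=[
    [1,0,0,0.3,0],
    [1,0,0,0.3,0],
    [1,0,0,0.3,0],
    [1,0,0,0.3,0],
    [1,0,0,0.3,0],
  ],
)

```text
t: 10.42
ee_pos: [0.5269, -0.2669, 0.1218]
tcp_rot: [0.001, -0.027, 1.0, 0.0]
wrist_force: [-5.4, 2.7, 10.9]
grip_width: 0.0238
grip_force: 33.4
```

```bash
python3 look.py
```

```text
10.425 [ 0.5269 -0.2669  0.1218] tool x,y,z [[-0.9986, -0.0537, -0.0012], [-0.0537, 0.9986, 0.0005], [0.0012, 0.0006, -1.0]] yaw x -176.92246298467776 F [-5.36  2.66 10.92] M [0.526 0.596 0.053] 0.02380387067688086 33.36091339588165 q [ 0.16  0.5   0.4   1.58 -0.21  1.1   2.24]
```

Steady at about 12 N. Handing in.

```bash
python3 -c "
from plant import ticket
print(ticket.job_done())"
```

```text
the job is handed in; nothing more can be done
None
```

I handed the job in with the block still gripped and pressed flush on the board at about 12 N, centred in the frame to about 1 mm by the wrist camera and aligned up the slope; no verdict came back.

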